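# Tighten the bench press to the first click

### The arm

A 7-joint arm with a two-finger parallel gripper is mounted at the origin on the work surface; the furniture and walls round the work are solid. World frame = base frame: x ahead of the robot, y to its left, z up, the work surface at z = 0. Lengths are in mm, angles in rad, forces in N, time in s.
With the tool pointing down it reaches from about 400 to 875 mm from the base axis. Payload 4.4 kg.
Tool frame: the origin (TCP) lies midway between the tips of the shut fingers; the grasp point (between the pads) lies ctrl.grip_depth behind it (ctrl.grip_depth is the distance from the TCP to the grasp point, in mm); z points along the fingers, y is the line along which they close (so a half turn about z gives the same grasp; the last joint's range is limited). The gripper opens to 85 mm and grips with 20 to 120 N. Pads are 22 mm wide; open, the fingers measure 114 mm over their backs; the gripper's body (76 mm by 85 mm) begins 54 mm behind the grasp point. The pads swing forward as they close: fully open they stand 13 mm farther back than shut.
Start: joints at [1.275, 0.628, 0.038, 1.517, -0.027, 0.996, -0.02], TCP at [148.086, -632.92, 231.313] pointing down, gripper open.
Joint ranges: [-3.06, 3.06], [-0.37, 2.12], [-1.25, 1.32], [0.18, 2.47], [-1.1, 4.24], [0.23, 1.98], [-2.94, 2.94]. Speed limits (rad/s): [2.57, 2.57, 3.14, 3.14, 3.14, 3.14, 3.14].

### API

Orientations are given as [roll, pitch, yaw] about the fixed x, y, z axes, in that order (R = Rz(yaw) Ry(pitch) Rx(roll)).
In Python, from cell import ctrl gives the robot as it stands.
- The arm moves only by the tool carry_out, never from a script. Its argument "deltas" is one flat list of numbers, 7 for each row, row after row: the turn, a rotation vector about the tool's x, y, z in degrees, then the shift along the tool's x, y, z in m, then the closure, from -1 (fully open) to 1 (shut). In form: [wx, wy, wz, dx, dy, dz, claw, wx, wy, wz, dx, dy, dz, claw, ...]. A call has 1 to 12 rows; each row shifts and turns the commanded pose from where the row before left it, along the tool's axes as they then stand; what a row does not reach is not made up. A row lasts 1/8 s, in which the tool goes at most 62.5 mm and 10.7 degrees, less where a joint would pass 70% of its speed; a pose out of reach is approached as far as the arm can. A call with a gripper value outside its range is refused whole. The fingers move at their own pace and stop on an object; the grip force is fixed at half the most. Time passes only in rows, so rows that do not move let the fingers close. It gives the time, the measured TCP pose, the force, the opening and the grip force at its end, in the units of the state.
- ctrl.read_state(): the state, without advancing time (a new reading comes with each control period).
- ctrl.get_image(name): name is "scene" or "side" or "wrist"; returns the picture (420x560x3 uint8, red, green, blue); there is no depth.
- ctrl.calibration(name): a dict with "mtx" (3x3 intrinsics, pixels), "distortion" ([k1, k2, p1, p2, k3] as OpenCV has them; the pictures are not rectified), "R" (3x3) and "t" (3): a world point X has camera coordinates R X + t. Camera axes: x right, y down, z forward; pixel columns grow to the right and rows downward; lengths in mm; the calibration is good to about 2 mm. A picture is of the moment at which its call begins: read the wrist's pose just before it. calibration takes no time and is no camera call; for the wrist camera it gives the pose at the moment of the call.
- ctrl.finish_job(): hands the job in; it is judged then, once.
The state is a dict: "clock": time; "qpos": joint angles; "qd": joint speeds; "tau": joint torques, N m; "eef_pos": TCP position; "tool_rot": TCP orientation; "force": force on the tool from outside, world axes, zero at the start; "torque": the same for the moment, N m; "width": finger opening in mm; "gripper_force": force on a finger pad.
Only numpy, scipy, OpenCV 4.12 (cv2) and the standard library are available. Lean on these libraries where they do the work, as an engineer would, in place of code of your own. Each camera call takes 0.05 s, during which the arm holds its last target. There are 200 camera calls.

### The job

A notebook with a freshly glued spine lies in the small bench press. Turn the press's lever clockwise (seen from above) until the screw is tight and its torque clutch clicks over, stop at that first click so that the notebook is not overtightened, and let go without turning the lever back. Leave the things around the press where they are.

Things in the scene. Friction and masses are not known exactly. Their poses are not given: they have to be found in the camera images.
- press: small bench press fixed to the table: wooden base 220 x 220 x 16 mm, on it a notebook and a platen, two steel posts 95 mm left and right of the middle, a grey crosshead (42 x 220 mm) across them, its top 110 mm above the table, post nuts to 121 mm. Origin: centre of the base's underside; x points away from the lever's side, y along the crosshead to the left, z up
- press_axis (a point): point on the screw's vertical axis at the top face of the crosshead, 110 mm above the table. On it stand a dark round collar (84 mm across), which turns with the screw and has two small pips on the side away from the lever, and the lever's steel hub (52 mm across) with a pointer over the pips: over the first pip before the click, over the second after it. Hub and its brass stud top out at 142 mm
- lever_knob (a point): centre of the round upright black knob (20 mm across, 130 to 170 mm above the table) at the end of the flat steel lever (14 mm wide, 122 to 130 mm high), 110 mm from the vertical axis through press_axis; this point is 150.5 mm high. The knob starts on the side of the press nearest the robot; tightening swings it clockwise from above, past the near side to the left
- screw (a joint): turn of the press screw in rad, growing as it is tightened (clockwise from above). Starts between 0.05 and 0.75, turns with an even friction of about 0.6 N m (5 to 6 N at the knob) and stops dead at 1.1, where the notebook is clamped. It stays where it is left, but turning the lever back loosens it
- lever (a joint): slip of the clutch in rad: how far the lever has turned clockwise on the screw's collar. 0 until the screw is tight. Then the lever holds until it is pushed with about 1.2 N m (11 N at the knob), gives way with falling resistance, and past 0.175 snaps on by itself to its end at 0.25 (8 mm more at the knob): that is the click, and it stays there when let go
- tape_electrical: bystander: small black roll of tape, 62 mm across, 19 mm tall, lying flat; origin at the centre of its underside
- tape_masking: bystander: larger beige roll of tape, 100 mm across, 25 mm tall, lying flat; origin at the centre of its underside
- glue_tube: bystander: white glue tube, 126 mm long, 25 mm tall; origin under its middle
- driver_green: bystander: screwdriver with a green handle, 168 mm long, 21 mm thick; origin under its middle
- flush_cutters: bystander: small cutters with red handles, 128 mm long, 12 mm tall; origin under their middle
- squeeze (a joint): overtightening in rad, 0 at the start. It grows only if the lever is pushed on after the click, when the screw yields at about 2.0 N m (18 N at the knob); it does not come back. The lever's direction turns by screw + lever + squeeze
- lamp_head (a point): middle of the desk lamp's black shade (135 mm across, from 345 to 405 mm above the table), which hangs over the right part of the grey mat and stays where it is: keep the arm and gripper clear of it and of its arm, which runs from there to the right and back past the robot

How it is judged (in metres and radians):
At the end, for the whole second after the job is handed in: the screw is tight (turn over 0.95 rad; its stop is at 1.1), the clutch has clicked over (slip over 0.2 rad; its end is at 0.25), the screw is overtightened by less than 0.18 rad (20 mm at the knob), and lever and screw are at rest (under 0.05 rad/s) (value of joint screw above 0.95 rad and value of joint lever above 0.2 rad and value of joint squeeze below 0.18 rad and velocity of joint lever between -0.05 and 0.05 rad/s and velocity of joint screw between -0.05 and 0.05 rad/s); the robot touches nothing.
It fails at once if the lever was pushed on after the click and the screw overtightened (by more than 0.18 rad) (value of joint squeeze above 0.18 rad).
It fails at once if a loose bystander (electrical tape roll, masking tape roll, glue tube, green screwdriver, cutters) was moved by more than 30 mm (distance of any of tape_electrical, tape_masking, glue_tube, driver_green, flush_cutters from where it was at the start of the episode above 0.03 m).
It also fails if it takes over 45 s, if anything falls off the work surface, if the arm or the gripper's body presses on something with over 40 N, if the wrist force passes 120 N, or if a joint passes its speed limit or range.

## Working session

There is one attempt and no reset: what is moved stays moved. The work goes in short steps, Python scripts to look and compute and a tool call to move; the robot and the scene stay as the last step left them, time stands still between calls to the robot, and variables do not carry over. Pictures are saved under pics/ and viewed, at most 10 in all, crops included, and the job is handed in when it is done.

Besides the shell and the picture viewer there is one more tool, called after "Request:" in YAML: its name, and indented under it one key for each argument. carry_out: Moves the arm, as the interface text tells. Its arguments: {"type":"object","properties":{"deltas":{"type":"array"}},"required":["deltas"]}

```bash
mkdir -p pics; ls; python3 - <<'E'
from cell import ctrl
import cv2,numpy as np
s=ctrl.read_state();print(s,ctrl.grip_depth)
for n in("scene","side"):
    cv2.imwrite(f"pics/{n}0.png",cv2.cvtColor(ctrl.get_image(n),cv2.COLOR_RGB2BGR))
    c=ctrl.calibration(n);print(n,np.array(c["mtx"]).round(1).tolist(),(-np.array(c["R"]).T@np.array(c["t"])).round())
E
```

```text
pics
{'clock': 0.0, 'qpos': array([ 1.2752055 ,  0.62934543,  0.03841316,  1.5183935 , -0.02699781,
        0.99630445, -0.02002712]), 'qd': array([ 0.00063555,  0.00076161, -0.00053164, -0.00054956, -0.00196741,
       -0.00113361, -0.00121472]), 'tau': array([-4.78182392e-04, -5.63418317e+01,  1.22608759e+00, -1.93454254e+01,
        1.10835434e-02,  1.04989790e-02, -1.77860721e-05]), 'eef_pos': array([ 147.95004453, -632.27885535,  230.38086785]), 'tool_rot': array([-3.13965903e+00,  1.10838477e-05,  2.29787631e-01]), 'force': array([0.0888743 , 1.13012108, 0.06752089]), 'torque': array([-0.00076396, -0.01029004,  0.03411345]), 'gripper_force': 0.0, 'width': 85.34885567519225} 18.700000000000003
scene [[477.1, 0.0, 285.0], [0.0, 477.1, 209.3], [0.0, 0.0, 1.0]] [-176.  843. 1080.]
side [[383.2, 0.0, 279.5], [0.0, 383.2, 210.5], [0.0, 0.0, 1.0]] [-112. 1148.  769.]
```

View pics/scene0.png

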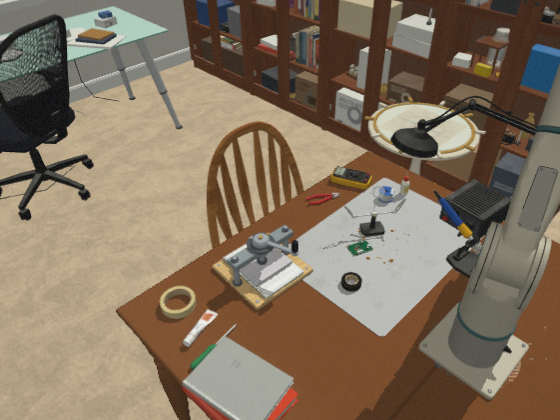

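View pics/side0.png

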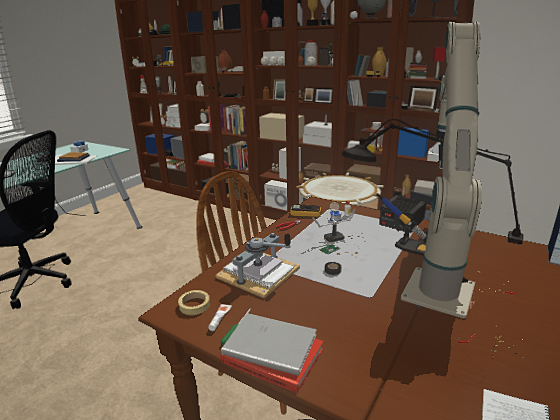

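The scene picture shows the press at about (262,255), with its hub at about (260,240) and the black knob at about (295,246). In the side picture the knob is at about (288,240). I'll enlarge both.

```bash
python3 - <<'E'
import cv2,numpy as np
a=cv2.imread("pics/scene0.png")[220:310,205:325];b=cv2.imread("pics/side0.png")[225:300,210:310]
cv2.imwrite("pics/c1.png",cv2.resize(a,None,fx=6.5,fy=6.5,interpolation=cv2.INTER_CUBIC))
cv2.imwrite("pics/c2.png",cv2.resize(b,None,fx=8,fy=8,interpolation=cv2.INTER_CUBIC))
E
```

```text
(no output)
```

View pics/c1.png

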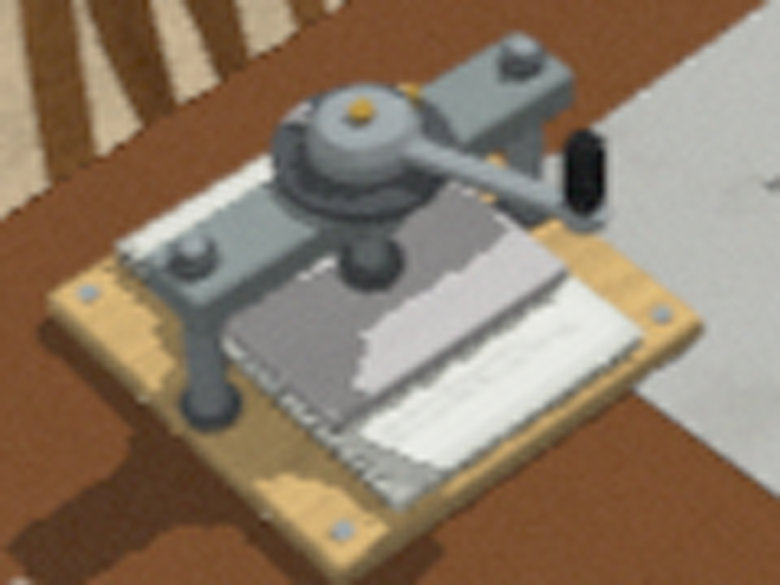

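View pics/c2.png

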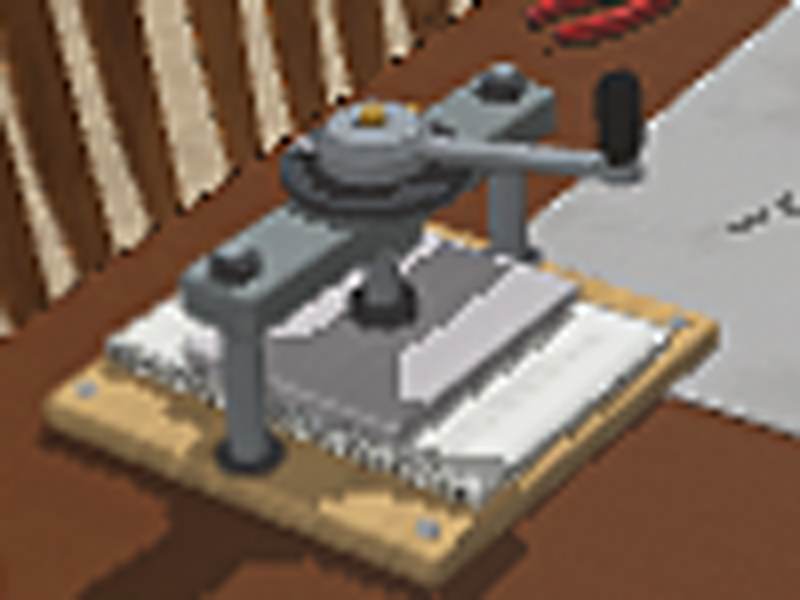

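The crops show the stud at (361,108) and knob at (585,172) in the scene view, and the stud at (373,110) and knob at (619,120) in the side view. The post nuts are visible in both.

```bash
cat > h.py <<'E'
from cell import ctrl
import cv2,numpy as np
def ray(n,uv,c=None):
    c=c or ctrl.calibration(n);R=np.array(c["R"]);t=np.array(c["t"])
    p=cv2.undistortPoints(np.array([[uv]],float),np.array(c["mtx"]),np.array(c["distortion"]))[0,0]
    return -R.T@t,R.T@np.array([p[0],p[1],1])
def atz(n,uv,z,c=None):
    o,d=ray(n,uv,c);return o+d*(z-o[2])/d[2]
def proj(n,X):
    c=ctrl.calibration(n);return cv2.projectPoints(np.array(X,float).reshape(-1,1,3),cv2.Rodrigues(np.array(c["R"]))[0],np.array(c["t"],float).reshape(3,1),np.array(c["mtx"]),np.array(c["distortion"]))[0].reshape(-1,2)
E
python3 - <<'E'
from h import *
S=lambda x,y:((x+.5)/6.5-.5+205,(y+.5)/6.5-.5+220)
D=lambda x,y:((x+.5)/8-.5+210,(y+.5)/8-.5+225)
for k,a,b,z in[("stud",(361,105),(373,108),142),("knob",(585,172),(619,120),150.5),("nutR",(521,43),(502,72),121),("nutL",(192,243),(238,256),121)]:
    print(k,atz("scene",S(*a),z).round(1),atz("side",D(*b),z).round(1))
P=ctrl.read_state()
print({n:proj(n,P["eef_pos"]).round(1) for n in("scene","side")})
E
```

```text
stud [591.8 202.5 142. ] [590.3 202.  142. ]
knob [486.3 168.9 150.5] [483.4 172.5 150.5]
nutR [587.6 108.2 121. ] [582.2 112.7 121. ]
nutL [596.4 297.6 121. ] [588.2 303.6 121. ]
{'scene': array([[548.1, 155.1]]), 'side': array([[439.8, 167.4]])}
```

```bash
python3 - <<'E'
from h import *
def tri(a,b):
    o1,d1=ray("scene",a);o2,d2=ray("side",b)
    k=np.linalg.lstsq(np.c_[d1,-d2],o2-o1,rcond=None)[0]
    return ((o1+k[0]*d1).round(),(o2+k[1]*d2).round())
print("lamp",tri((415,142),(361,151)))
print("elbow",tri((422,126),(375,137)))
print("lampbase",atz("side",(515,238),0))
print("holder",atz("scene",(372,230),0),tri((374,215),(335,225)))
E
```

```text
lamp (array([ 365., -166.,  391.]), array([ 364., -167.,  391.]))
elbow (array([ 330., -121.,  473.]), array([ 301., -127.,  458.]))
lampbase [-218.60796112 -543.60697602    0.        ]
holder [ 464.28693912 -176.53455798    0.        ] (array([ 470., -185.,   57.]), array([ 465., -186.,   55.]))
```

```bash
python3 - <<'E'
import cv2,numpy as np
a=cv2.imread("pics/scene0.png")[80:290,390:560];b=cv2.imread("pics/side0.png")[80:290,330:540]
f=lambda i,s:cv2.resize(i,None,fx=s,fy=s,interpolation=cv2.INTER_CUBIC)
cv2.imwrite("pics/c3.png",np.hstack([f(a,2),f(b,2)]))
E
```

```text
(no output)
```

View pics/c3.png

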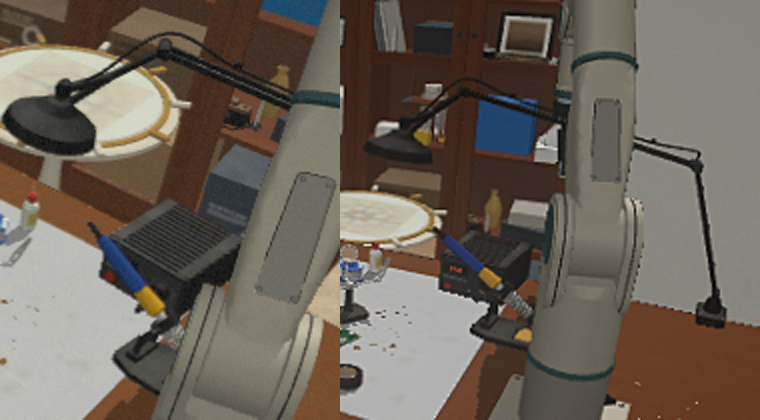

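```bash
python3 - <<'E'
from h import *
o1,d1=ray("scene",(472,102));o2,d2=ray("side",(392,126))
k=np.linalg.lstsq(np.c_[d1,-d2],o2-o1,rcond=None)[0];E=(o1+k[0]*d1);print(E,o2+k[1]*d2)
# rear top: assume on vertical-ish above the base
o,d=ray("side",(507,160));
B=np.array([-218,-543]);k=((B-o[:2])@d[:2])/(d[:2]@d[:2]);P=o+k*d;print("rear top",P)
for s in np.linspace(0,1,6):
    q=E+s*(P-E);print(q.round(),np.hypot(*q[:2]).round(),np.degrees(np.arctan2(q[1],q[0])).round())
E
```

```text
[ 316.6684179  -349.80725552  458.68855135] [ 308.13271695 -351.43632768  455.04912248]
rear top [-122.55261713 -543.6018903   329.74507541]
[ 317. -350.  459.] 472.0 -48.0
[ 229. -389.  433.] 451.0 -60.0
[ 141. -427.  407.] 450.0 -72.0
[  53. -466.  381.] 469.0 -83.0
[ -35. -505.  356.] 506.0 -94.0
[-123. -544.  330.] 557.0 -103.0
```

The lamp arm lies at radius about 450–470 and up to about z 460. I'll lift and extend first, then sweep outside the lamp.

Request:
carry_out:
  deltas: [0,0,0,0,0.02,-0.04,1,0,0,0,0,0.02,-0.04,1,0,0,-5,0.06,-0.003,0,1,0,0,-5,0.06,-0.003,0,1,0,0,-5,0.06,-0.003,0,1]

```text
clock: 0.72
eef_pos: [326.5, -606.5, 310.7]
tool_rot: [-3.141, -0.0, 0.494]
force: [0.3, -1.3, 0.1]
width: 0.0
gripper_force: 0.0
```

```bash
python3 - <<'E'
from h import *
cv2.imwrite("pics/s1.png",cv2.cvtColor(ctrl.get_image("scene"),cv2.COLOR_RGB2BGR))
s=ctrl.read_state();e=s["eef_pos"];print(e,s["tool_rot"],np.hypot(*e[:2]),np.degrees([np.arctan2(e[1],e[0]),s["tool_rot"][2]]),s["qpos"],s["force"])
E
```

```text
[ 338.4336741  -599.7342322   310.56730206] [-3.14045271 -0.01095913  0.5095401 ] 688.6352452750764 [-60.56369856  29.19449701] [ 1.0429379   0.62806712 -0.03953587  1.2841603   0.01296835  1.23035071
 -0.05464972] [ 7.5272257   4.23125451 -0.2732067 ]
```

Request:
carry_out:
  deltas: [0,0,-5,0.06,-0.003,0,1,0,0,-5,0.06,-0.003,0,1,0,0,-5,0.06,-0.003,0,1,0,0,-5,0.06,-0.003,0,1,0,0,-5,0.06,-0.003,0,1,0,0,-5,0.06,-0.003,0,1,0,0,-5,0.06,-0.003,0,1,0,0,-5,0.06,-0.003,0,1,0,0,-5,0.06,-0.003,0,1,0,0,-5,0.06,-0.003,0,1]

```text
clock: 2.02
eef_pos: [671.3, -137.8, 310.7]
tool_rot: [-3.141, 0.0, 1.367]
force: [0.5, 0.3, -0.1]
width: -0.2
gripper_force: 0.0
```

```bash
cat > go.py <<'E'
from h import *
import sys
from scipy.spatial.transform import Rotation as Ro
A=np.array([591,202.]);K=np.array([485,171.])
s=ctrl.read_state();e=s["eef_pos"];R=Ro.from_euler("xyz",s["tool_rot"])
print("pos",e.round(1),"r",np.hypot(*e[:2]).round(),"yaw",np.degrees(s["tool_rot"]).round(1),"F",s["force"].round(1),"clock",s["clock"])
if len(sys.argv)>1:
    b,z=float(sys.argv[1]),float(sys.argv[2])
    u=(K-A)/np.linalg.norm(K-A);t=np.array([u[1],-u[0]])
    T=np.r_[A+110*u-b*t,z];psi=np.arctan2(t[1],t[0])
    print("target",T.round(1),np.degrees(psi).round(1),"tool shift",R.inv().apply(T-e).round(1),"rotvec deg",np.degrees((R.inv()*Ro.from_euler("xyz",[np.pi,0,psi])).as_rotvec()).round(2))
E
python3 go.py 45 310
```

```text
pos [ 671.3 -137.8  310.7] r 685.0 yaw [-180.     0.    78.3] F [ 0.5  0.3 -0.1] clock 2.025
target [498.1 127.9 310. ] 106.3 tool shift [ 225.  -223.5    0.8] rotvec deg [ -0.04  -0.   -28.  ]
```

Request:
carry_out:
  deltas: [0,0,-5,0.06,-0.003,0,1,0,0,-5,0.06,-0.003,0,1,0,0,-5,0.06,-0.003,0,1,0,0,-5,0.045,-0.02,0,1,0,0,-4,0.01,-0.05,0,1,0,0,0,0,-0.05,0,1,0,0,0,0,0,0,1]

```text
clock: 2.9
eef_pos: [557.0, 74.9, 310.9]
tool_rot: [-3.137, 0.002, 1.784]
force: [1.6, -0.1, -0.5]
width: -0.2
gripper_force: 0.0
```

```bash
python3 go.py 45 180; python3 go.py 50 137
```

```text
pos [557.   74.9 310.9] r 562.0 yaw [-1.797e+02  1.000e-01  1.022e+02] F [ 1.6 -0.1 -0.5] clock 2.9
target [498.1 127.9 180. ] 106.3 tool shift [ 64.5 -45.8 131. ] rotvec deg [-0.27  0.08 -4.11]
pos [557.   74.9 310.9] r 562.0 yaw [-1.797e+02  1.000e-01  1.022e+02] F [ 1.6 -0.1 -0.5] clock 2.9
target [499.5 123.1 137. ] 106.3 tool shift [ 59.6 -45.2 174. ] rotvec deg [-0.27  0.08 -4.11]
```

Request:
carry_out:
  deltas: [0,0,-4,0.02,-0.045,0,1,0,0,0,0.04,0,0.03,1,0,0,0,0,0,0.05,1,0,0,0,0,0,0.05,1,0,0,0,0,0,0.043,1,0,0,0,0,0,0,1]

```text
clock: 3.65
eef_pos: [500.4, 123.9, 135.7]
tool_rot: [-3.135, -0.0, 1.853]
force: [-0.2, 0.3, -0.1]
width: 0.2
gripper_force: 0.0
```

```bash
python3 go.py 22 137;python3 - <<'E'
from h import *
a=ctrl.get_image("scene")[190:300,205:325];b=ctrl.get_image("side")[195:300,210:310]
f=lambda i,s:cv2.cvtColor(cv2.resize(i,s,interpolation=cv2.INTER_CUBIC),cv2.COLOR_RGB2BGR)
cv2.imwrite("pics/c4.png",np.hstack([f(a,(420,385)),f(b,(380,385))]))
E
```

```text
pos [500.4 123.9 135.7] r 516.0 yaw [-179.6   -0.   106.2] F [-0.2  0.3 -0.1] clock 3.65
target [491.6 150.  137. ] 106.3 tool shift [27.5 -1.2 -1.3] rotvec deg [-0.36 -0.01 -0.15]
```

View pics/c4.png

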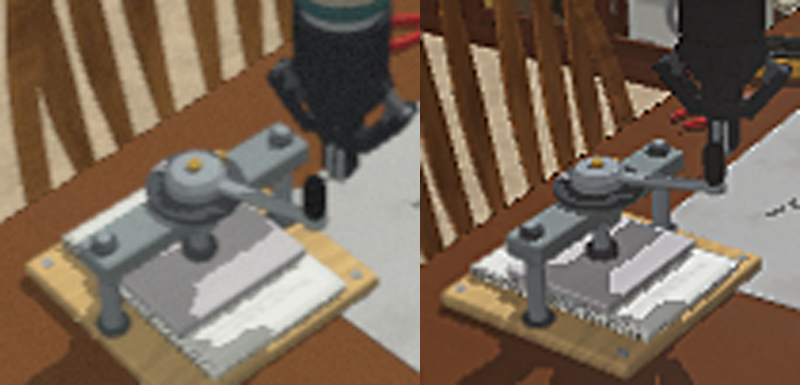

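The shut fingers at (340,165) in the left half stand just behind the knob at (315,200), in line with it. Now I'll make contact and begin the arc.

Request:
carry_out:
  deltas: [0,0,0,0.012,0,-0.001,1,0,0,0,0.008,-0.001,0,1,0,0,0,0.005,0,0,1,0,0,2,0.0038,-0.0007,0,1,0,0,2,0.0038,-0.0007,0,1,0,0,2,0.0038,-0.0007,0,1]

```text
clock: 4.5
eef_pos: [489.9, 156.7, 139.8]
tool_rot: [3.141, 0.003, 1.744]
force: [0.6, -5.6, 4.7]
width: 0.0
gripper_force: 2.8
```

```bash
cat > st.py <<'E'
from h import *
from scipy.spatial.transform import Rotation as Ro
A=np.array([591,202.])
s=ctrl.read_state();e=s["eef_pos"];R=Ro.from_euler("xyz",s["tool_rot"])
d=R.inv().apply(np.r_[A,e[2]]-e);print("pos",e.round(1),"axis in tool",d.round(1),"yaw",np.degrees(s["tool_rot"][2]).round(1),"Ftool",R.inv().apply(s["force"]).round(1),"clock",s["clock"])
E
python3 st.py
```

```text
pos [489.9 156.7 139.8] axis in tool [ 27.2 107.4  -0. ] yaw 99.9 Ftool [-5.6 -0.4 -4.7] clock 4.5
```

Request:
carry_out:
  deltas: [0,0,1.5,0.0038,-0.001,-0.001,1,0,0,2,0.0038,-0.001,-0.001,1,0,0,2,0.0038,-0.001,0,1,0,0,2,0.0038,-0.0007,0,1]

```text
clock: 5.0
eef_pos: [484.0, 170.9, 141.0]
tool_rot: [-3.142, 0.003, 1.613]
force: [2.5, -5.0, -1.9]
width: 0.3
gripper_force: 2.6
```

```bash
python3 st.py
```

```text
pos [484.  170.9 141. ] axis in tool [ 2.650e+01  1.082e+02 -1.000e-01] yaw 92.4 Ftool [-5.1  2.3  1.9] clock 5.0
```

Request:
carry_out:
  deltas: [0,0,2,0.0038,-0.0009,0,1,0,0,2,0.0038,-0.0009,0,1,0,0,2,0.0038,-0.0009,0,1,0,0,2,0.0038,-0.0009,0,1]

```text
clock: 5.5
eef_pos: [480.5, 186.0, 141.0]
tool_rot: [3.141, 0.003, 1.473]
force: [2.2, -5.7, -2.1]
width: 0.0
gripper_force: 2.5
```

```bash
python3 st.py
```

```text
pos [480.5 186.  141. ] axis in tool [ 26.7 108.4  -0. ] yaw 84.4 Ftool [-5.5  2.8  2.1] clock 5.5
```

Request:
carry_out:
  deltas: [0,0,2,0.0038,-0.0009,0,1,0,0,2,0.0038,-0.0009,0,1,0,0,2,0.0038,-0.0009,0,1,0,0,2,0.0038,-0.0009,0,1]

```text
clock: 6.0
eef_pos: [479.1, 201.4, 141.0]
tool_rot: [3.141, 0.004, 1.333]
force: [2.6, -5.2, -1.8]
width: -0.2
gripper_force: 2.5
```

Request:
carry_out:
  deltas: [0,0,2,0.0038,-0.0009,0,1,0,0,2,0.0038,-0.0009,0,1,0,0,2,0.0038,-0.0009,0,1]

```text
clock: 6.38
eef_pos: [479.3, 212.9, 141.0]
tool_rot: [3.141, 0.004, 1.229]
force: [1.3, -4.9, -0.0]
width: -0.2
gripper_force: 2.5
```

```bash
python3 st.py
```

```text
pos [479.3 212.9 141. ] axis in tool [ 27.2 108.9  -0. ] yaw 70.4 Ftool [-4.2  2.9  0. ] clock 6.375
```

Request:
carry_out:
  deltas: [0,0,2,0.0038,-0.0009,0,1,0,0,2,0.0038,-0.0009,0,1,0,0,2,0.0038,-0.0009,0,1]

```text
clock: 6.75
eef_pos: [480.7, 224.3, 140.9]
tool_rot: [3.141, 0.004, 1.124]
force: [0.9, -6.2, -0.9]
width: -0.4
gripper_force: 2.5
```

Request:
carry_out:
  deltas: [0,0,2,0.0038,-0.0009,0,1,0,0,2,0.0038,-0.0009,0,1,0,0,2,0.0038,-0.0009,0,1]

```text
clock: 7.12
eef_pos: [483.0, 235.0, 140.8]
tool_rot: [3.141, 0.006, 1.019]
force: [-0.1, -10.7, 0.9]
width: -0.1
gripper_force: 4.6
```

```bash
python3 st.py
```

```text
pos [483.  235.  140.8] axis in tool [ 2.850e+01  1.093e+02 -1.000e-01] yaw 58.4 Ftool [-9.2  5.6 -0.9] clock 7.125
```

Request:
carry_out:
  deltas: [0,0,1,0.0019,-0.0005,0,1]

```text
clock: 7.25
eef_pos: [483.0, 235.5, 140.7]
tool_rot: [3.141, 0.009, 1.002]
force: [-0.4, -10.7, 2.9]
width: 0.2
gripper_force: 4.6
```

Request:
carry_out:
  deltas: [0,0,1,0.0019,-0.0005,0,1]

```text
clock: 7.38
eef_pos: [483.5, 237.2, 140.7]
tool_rot: [3.141, 0.009, 0.984]
force: [-1.1, -9.3, 2.8]
width: 0.1
gripper_force: 4.3
```

Request:
carry_out:
  deltas: [0,0,1,0.0019,-0.0005,0,1]

```text
clock: 7.5
eef_pos: [484.3, 239.4, 140.8]
tool_rot: [3.14, 0.008, 0.967]
force: [-0.7, -9.3, 2.4]
width: 0.0
gripper_force: 3.8
```

```bash
python3 st.py
```

```text
pos [484.3 239.4 140.8] axis in tool [ 2.990e+01  1.091e+02 -1.000e-01] yaw 55.4 Ftool [-8.1  4.7 -2.3] clock 7.5
```

Request:
carry_out:
  deltas: [0,0,1,0.0019,-0.0003,0,1,0,0,1,0.0019,-0.0003,0,1]

```text
clock: 7.75
eef_pos: [486.1, 244.0, 140.8]
tool_rot: [3.141, 0.006, 0.932]
force: [0.3, -5.6, 1.9]
width: -0.0
gripper_force: 2.7
```

Request:
carry_out:
  deltas: [0,0,1,0.0019,-0.0003,0,1,0,0,1,0.0019,-0.0003,0,1]

```text
clock: 8.0
eef_pos: [488.3, 249.2, 140.9]
tool_rot: [3.141, 0.003, 0.898]
force: [-0.4, -4.1, -0.0]
width: -0.1
gripper_force: 1.3
```

```bash
python3 st.py
```

```text
pos [488.3 249.2 140.9] axis in tool [ 27.1 109.8  -0. ] yaw 51.5 Ftool [-3.5  2.2  0. ] clock 8.0
```

Resistance is falling, so the snap is near. I'll go one row at a time.

Request:
carry_out:
  deltas: [0,0,1,0.0019,-0.0003,0,1]

```text
clock: 8.12
eef_pos: [489.5, 253.0, 141.2]
tool_rot: [-3.141, 0.0, 0.882]
force: [0.2, -0.6, -0.1]
width: -0.1
gripper_force: 0.3
```

Request:
carry_out:
  deltas: [0,0,1,0.0019,-0.0003,0,1]

```text
clock: 8.25
eef_pos: [490.8, 256.1, 141.5]
tool_rot: [-3.141, -0.002, 0.866]
force: [-1.1, -0.5, -0.2]
width: -0.1
gripper_force: 0.0
```

```bash
python3 st.py
```

```text
pos [490.8 256.1 141.5] axis in tool [ 23.6 111.4  -0. ] yaw 49.6 Ftool [-1.1 -0.5  0.2] clock 8.25
```

The force has dropped to zero, so the clutch has snapped. I'll back off and look.

Request:
carry_out:
  deltas: [0,0,0,-0.01,0,0,1,0,0,0,-0.025,-0.005,0,1,0,0,0,-0.01,-0.02,-0.03,1,0,0,0,-0.03,-0.03,-0.04,1,0,0,0,-0.03,0,-0.05,1,0,0,0,0,0,0,1,0,0,0,0,0,0,1]

```text
clock: 9.12
eef_pos: [380.7, 210.2, 261.3]
tool_rot: [3.141, -0.001, 0.867]
force: [1.0, 0.2, 0.3]
width: -0.0
gripper_force: 0.0
```

```bash
python3 st.py;python3 - <<'E'
from h import *
a=ctrl.get_image("scene")[210:310,205:325];b=ctrl.get_image("side")[215:300,210:310]
f=lambda i,s:cv2.cvtColor(cv2.resize(i,s,interpolation=cv2.INTER_CUBIC),cv2.COLOR_RGB2BGR)
cv2.imwrite("pics/c5.png",np.hstack([f(a,(420,350)),f(b,(380,350))]))
E
```

```text
pos [380.7 210.2 261.3] axis in tool [129.8 165.6   0.2] yaw 49.7 Ftool [ 0.8  0.6 -0.3] clock 9.125
```

View pics/c5.png

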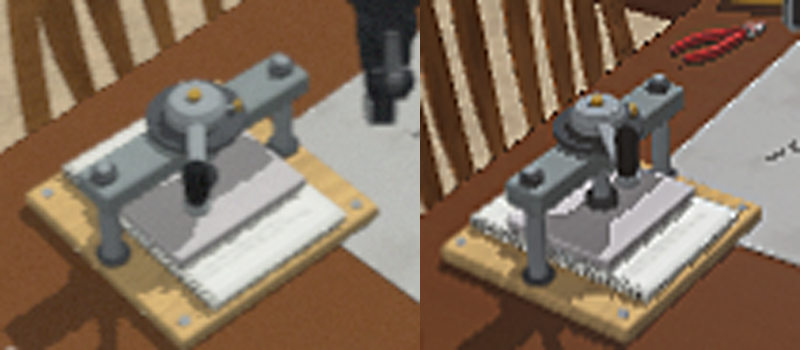

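The knob is now on the left-near side, at (198,182) in the left half and (627,152) in the right half. The gripper is clear. I'll check the knob's angle and look through the wrist camera at the pips.

```bash
python3 - <<'E'
from h import *
k=[atz("scene",(261.5,261.5),150.5),atz("side",(264.3,251.5),150.5)]
for p in k:
    d=p[:2]-[591,202];print(p.round(1),np.hypot(*d),"turned deg",197-np.degrees(np.arctan2(d[1],d[0]))%360)
c=ctrl.calibration("wrist");u=proj("wrist",[591,202,142]);print(u)
cv2.imwrite("pics/w1.png",cv2.cvtColor(ctrl.get_image("wrist"),cv2.COLOR_RGB2BGR))
E
```

```text
[507.7 273.3 150.5] 109.67162112999644 turned deg 57.550247303052146
[505.5 276.9 150.5] 113.65308937495726 turned deg 58.20467733211768
[[510.91528504  31.19813238]]
```

View pics/w1.png

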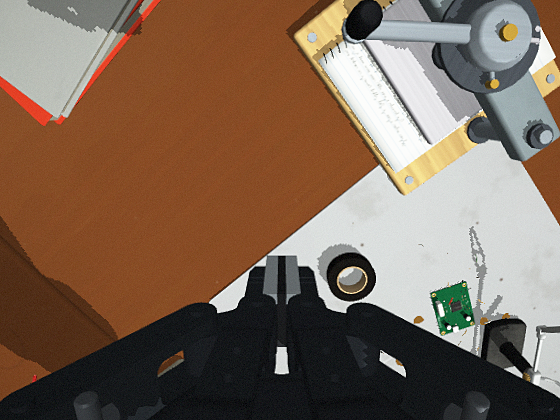

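The wrist picture shows the lever with its knob at (362,20) and the hub at (508,33), but the far side of the collar is cut off. I'll shift to see the pips.

Request:
carry_out:
  deltas: [0,0,0,0.03,0.05,-0.01,1,0,0,0,0.02,0.05,0,1,0,0,0,0,0,0,1,0,0,0,0,0,0,1]

```text
clock: 9.78
eef_pos: [488.3, 183.8, 269.8]
tool_rot: [-3.139, 0.003, 0.867]
force: [0.0, -0.3, 0.6]
width: -0.1
gripper_force: 0.0
```

```bash
python3 - <<'E'
from h import *
u=proj("wrist",[591,202,142])[0];print(u)
i=ctrl.get_image("wrist");x,y=np.clip(u.astype(int),90,None);i=i[max(0,y-90):y+90,max(0,x-110):x+110]
cv2.imwrite("pics/w2.png",cv2.cvtColor(cv2.resize(i,None,fx=3,fy=3,interpolation=cv2.INTER_CUBIC),cv2.COLOR_RGB2BGR))
E
```

```text
[368.26201142  99.59641822]
```

View pics/w2.png

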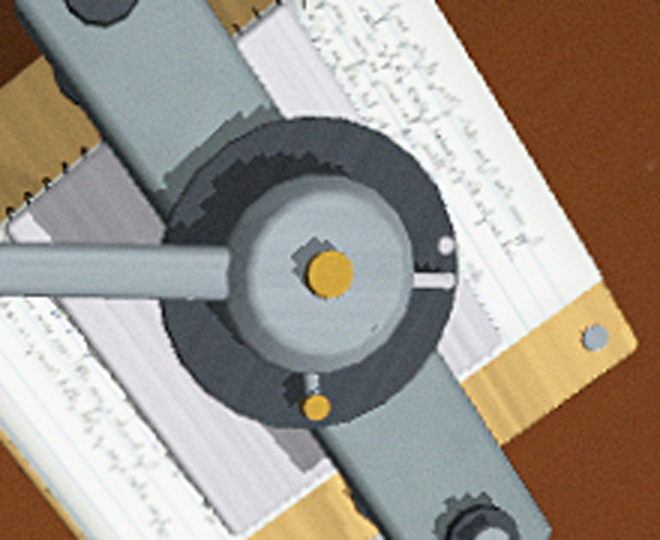

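The pointer at (438,280) covers one pip. The uncovered pip at (446,245) lies counter-clockwise of it, so the pointer is past the first pip and on the second, which confirms the click.

```bash
python3 -c "
from cell import ctrl
print(ctrl.finish_job())"
```

```text
the job is handed in; nothing more can be done
None
```

I turned the press lever clockwise until the screw was tight and the clutch clicked once, then let go without turning it back; the wrist camera shows the pointer over the second pip, nothing around the press was touched, and the job is handed in at about 10 s on the clock.

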